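# Switch the bobbin sorter to its other chute

## Task

The small bobbin sorter's seesaw gate is tipped toward one of its two trays: press down the raised orange pad with a fingertip so that the gate rocks over and stays tipped to the other side. Then push the red release tab to the left, all the way, so that both waiting bobbins feed down the newly opened chute into the other tray. Do not touch the bobbins themselves and leave the things standing about undisturbed.

Things in the scene. Friction and masses are not known exactly. Their poses are not given: they have to be found in the camera images.
- sorter: bobbin sorter, fixed to the table: base 85 x 360 mm, narrow upright channel (clear front window, 210 mm wide, top 102 mm high), magazine above its middle (36 mm wide, top 156 mm high), a tray at each end. Origin: on the table, mid channel; x axis to its back, y to its left end, z up. Pads and tab are at its front (-x); window front face at x = -11 mm
- tray_left (a point): centre of the inner floor of the blue tray at the left (+y) end; inside 69 x 68 mm, walls 37 mm above the floor, the outer end wall 55 mm
- tray_right (a point): centre of the inner floor of the yellow tray at the right (-y) end; same size
- gate (a joint): angle of the seesaw gate about its pivot, which runs along the sorter's x axis 60 mm above the table: +0.30 = left end fully down (feeds the blue left tray), -0.30 = right end fully down (feeds the yellow right tray). A brass weight above the pivot makes it top-heavy: it falls to one stop and stays there, and once past level it falls to the other. It turns with well under 1 N at a pad
- pad_left (a point): top centre of the left orange press pad (26 x 34 x 7 mm) on the gate's bar in front of the window; 45 mm in front of the channel's middle and 80 mm left of the pivot. It stands at z = 89 mm when raised and 41 mm when down
- pad_right (a point): top centre of the right orange press pad, 80 mm right of the pivot, otherwise the same
- release (a joint): travel of the release slide in m: 0 = shut, its steel plate holds the bobbins up; 0.032 = fully open, at its stop. It moves along the sorter's +y (to the left), needs about 1.5 N and stays where it is left
- tab (a point): a point on the middle of the red release tab, 7 mm above half its height. The tab is an upright plate, 24 mm (sorter x) by 8 mm (sorter y), from z = 104 to 138 mm (this point is at 128 mm), in front of the window. Push its right (-y) face toward +y
- bobbin_a_center (a point): centre of the lower bobbin, steel with orange thread, diameter 22 mm, 11 mm wide, standing on edge in the magazine with its axis along the sorter's x; it rolls
- bobbin_b_center (a point): centre of the upper bobbin, the same, on top of the lower one
- green_tin: bystander: green round tin, diameter 70, height 31 mm, origin under its centre
- wax_cake: bystander: yellow wax block 33 x 51 x 23 mm, origin under its centre, in front of the sorter
- red_cone: bystander: red thread cone, diameter 63, height 122 mm, origin under its centre
- ripper: bystander: purple seam ripper, 18 x 77 x 19 mm, origin under its centre

How it is judged:
By the outcome, as a careful person would: the job done as asked, in the order asked, and still so for the second after the job is handed in, with the robot touching nothing.
It also fails if it takes over 45 s, if anything falls off the work surface, if the arm or the gripper's body presses on something with over 40 N, if the wrist force passes 120 N, or if a joint passes its speed limit or range.

## Robot

A 7-joint arm with a two-finger parallel gripper is mounted at the origin on a cart in front of the work surface, level with it; the furniture and walls round the work are solid. World frame = base frame: x ahead of the robot, y to its left, z up, the work surface at z = 0. Lengths are in m, angles in rad, forces in N, time in s.
With the tool pointing down it reaches from about 0.425 to 0.825 m from the base axis. Payload 3.6 kg.
Tool frame: the origin (TCP) lies midway between the tips of the shut fingers; the grasp point (between the pads) lies 19 mm behind it; z points along the fingers, y is the direction in which the jaws open and shut (so a half turn about z gives the same grasp; the last joint's range is limited). The gripper opens to 85 mm and grips with 20 to 120 N. Pads are 22 mm wide; open, the fingers measure 114 mm over their backs; the gripper's body (76 mm by 85 mm) begins 54 mm behind the grasp point. The pads swing forward as they close: fully open they stand 13 mm farther back than shut.
Start: joints at [-0.026, 0.615, -0.013, 1.423, 0.008, 1.103, -0.04], TCP at [0.65, 0, 0.231] pointing down, gripper open.
Joint ranges: [-3.12, 3.12], [-0.3, 2.06], [-1.34, 1.32], [0.26, 2.42], [-1.36, 4.5], [0.01, 1.98], [-2.84, 2.84]. Speed limits (rad/s): [2.79, 2.79, 3.14, 3.14, 3.14, 3.14, 3.14].

## Interface

Orientations are given as a unit quaternion [x, y, z, w].
In Python, from workcell import manip gives the robot as it stands.
- The arm moves only by the tool servo_tool, never from a script. Its argument "deltas" is a list that holds one entry, the list of rows, each a list of 7 numbers: the shift along the tool's x, y, z in mm, then the turn, a rotation vector about the tool's x, y, z in degrees, then the opening, from 0 (shut) to 1 (fully open). In form: [[[tx, ty, tz, ax, ay, az, grip], ...]]. A call has exactly 10 rows; each row shifts and turns the commanded pose from where the row before left it, along the tool's axes as they then stand; what a row does not reach is not made up. A row lasts 1/8 s, in which the tool goes at most 62.5 mm and 10.7 degrees, less where a joint would pass 70% of its speed; a pose out of reach is approached as far as the arm can. A call with a gripper value outside its range is refused whole. The fingers move at their own pace and stop on an object; the grip force is fixed at half the most. Time passes only in rows, so rows that do not move let the fingers close, or fill a call up. It gives the time, the measured TCP pose, the force and the opening at its end, in the units of the state.
- manip.read_state(): the state, without advancing time (a new reading comes with each control period).
- manip.grab_frame(name): name is "scene" or "side" or "wrist"; returns (picture, depth): 400x640x3 uint8, red, green, blue; 400x640 float32, m along the optical axis (not along the pixel's ray), 0 where there is no reading.
- manip.calibration(name): a dict with "vfov" (degrees; the focal length in pixels is half the picture's height over the tangent of half this angle, whatever the lens; pixels are square), "cx", "cy" (the principal point, pixels), "dist_coeffs" ([k1, k2, p1, p2, k3] as OpenCV has them; the pictures are not rectified), "rvec" (rotation vector, rad) and "tvec" (3), from world to camera coordinates, as OpenCV has them; the wrist camera has in their place "tool_from_camera" (4x4, takes a point from camera to tool coordinates, whose origin is the TCP and whose axes are the flange's). Camera axes: x right, y down, z forward; pixel columns grow to the right and rows downward; lengths in m; the calibration is good to about 2 mm. A picture is of the moment at which its call begins: read the wrist's pose just before it. calibration takes no time and is no camera call.
- manip.hand_in(): hands the job in, once; it reports no verdict.
The state is a dict: "t": time; "qpos": joint angles; "qd": joint speeds; "joint_torque": joint torques, N m; "ee_pos": TCP position; "tcp_rot": TCP orientation; "wrist_force": force on the tool from outside, world axes, zero at the start; "torque": the same for the moment, N m; "opening": opening from 0.0 (shut) to 1.0 (fully open).
Only numpy, scipy, OpenCV 4.12 (cv2) and the standard library are available. Lean on these libraries where they do the work, as an engineer would, in place of code of your own. Each camera call takes 0.05 s, during which the arm holds its last target. There are 200 camera calls.

## Working session

There is one attempt and no reset: what is moved stays moved. The work goes in short steps, Python scripts to look and compute and a tool call to move; the robot and the scene stay as the last step left them, time stands still between calls to the robot, and variables do not carry over. Pictures are saved under pics/ and viewed, about 8 in all and at most 12, crops included, and the job is handed in when it is done.

Besides the shell and the picture viewer there is one more tool, called as a command line: name --argument value ..., lists and objects as JSON in quotes. servo_tool: Moves the arm, as the interface text tells. Its arguments: {"type":"object","properties":{"deltas":{"type":"array","items":{"type":"array","items":{"type":"array","items":{"type":"number"}}}}},"required":["deltas"]}

```bash
mkdir -p pics; cat > h.py <<'E'
import numpy as np, cv2
from workcell import manip
def K(c,h=400):
    f=h/2/np.tan(np.radians(c['vfov'])/2); return np.array([[f,0,c['cx']],[0,f,c['cy']],[0,0,1.]])
def world(name,pic_uv,depth=None,z=None):
    c=manip.calibration(name); uv=np.array(pic_uv,float).reshape(-1,1,2)
    n=cv2.undistortPoints(uv,K(c),np.array(c['dist_coeffs'],float)).reshape(-1,2)
    r=np.c_[n,np.ones(len(n))]; R=cv2.Rodrigues(np.array(c['rvec'],float))[0]; t=np.array(c['tvec'],float).ravel()
    C=-R.T@t; d=r@R
    if z is not None: return C+d*((z-C[2])/d[:,2])[:,None]
    return C+d*np.asarray(depth)[:,None]
E
python3 - <<'E'
from h import *
print({k:np.round(v,3).tolist() for k,v in manip.read_state().items()})
for n in('scene','side'):
    p,d=manip.grab_frame(n); cv2.imwrite(f'pics/{n}0.png',p[:,:,::-1]); np.savez(f'{n}0.npz',p=p,d=d); print(manip.calibration(n))
E
```

```text
{'t': 0.0, 'qpos': [-0.027, 0.616, -0.013, 1.425, 0.008, 1.103, -0.04], 'qd': [0.001, 0.0, -0.001, -0.001, -0.001, -0.0, -0.001], 'joint_torque': [0.0, -46.922, 0.26, -17.104, 0.01, 0.01, 0.0], 'ee_pos': [0.649, 0.0, 0.23], 'tcp_rot': [0.707, 0.707, -0.001, -0.001], 'wrist_force': [-0.287, -0.253, 0.651], 'torque': [0.027, 0.022, -0.01], 'opening': 1.0}
{'vfov': 56.32489570944064, 'cx': 320.1825227728144, 'cy': 199.16558976126802, 'dist_coeffs': array([-0.05508462,  0.        ,  0.        ,  0.        ,  0.        ]), 'rvec': array([ 0.92280781, -2.52818144,  1.00042153]), 'tvec': array([0.42712592, 0.30435857, 1.0078835 ])}
{'vfov': 57.42477393979846, 'cx': 320.87296911914814, 'cy': 201.0585937454323, 'dist_coeffs': array([-0.0335284,  0.       ,  0.       ,  0.       ,  0.       ]), 'rvec': array([ 2.03257241, -0.44527091,  0.25143556]), 'tvec': array([-0.49285445,  0.20172439,  0.85472343])}
```

View pics/scene0.png

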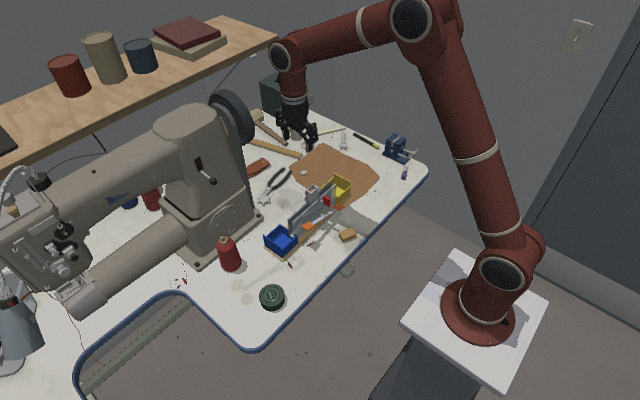

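View pics/side0.png

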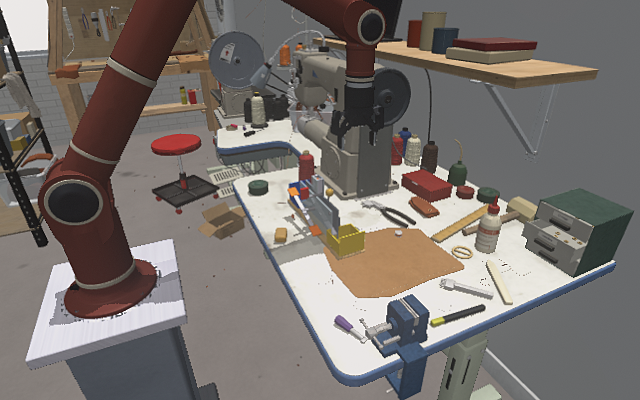

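The sorter is small in both views: scene about (310,215), with the blue tray at (281,240) and the yellow tray at (340,188); side about (325,220). Next I'll take masked positions and enlarged crops.

```bash
python3 - <<'E'
from h import *
out=[]
for n,(x0,y0,x1,y1) in dict(scene=(250,165,370,265),side=(265,165,385,265)).items():
    f=np.load(n+'0.npz'); p,d=f['p'],f['d']
    out.append(cv2.resize(p[y0:y1,x0:x1,::-1],None,fx=5,fy=5,interpolation=cv2.INTER_CUBIC)[:,:])
    hsv=cv2.cvtColor(p,cv2.COLOR_RGB2HSV)
    for nm,lo,hi in [('blue',(108,150,60),(125,255,255)),('yellow',(22,150,80),(32,255,255)),('orange',(7,170,120),(15,255,255)),('red',(0,180,100),(4,255,255)),('red2',(175,180,100),(180,255,255))]:
        m=cv2.inRange(hsv,lo,hi); q=np.zeros_like(m); q[y0:y1,x0:x1]=m[y0:y1,x0:x1]
        k,l,s,c=cv2.connectedComponentsWithStats(q)
        for i in range(1,k):
            if s[i,4]<12: continue
            v,u=np.where((l==i)&(d>0)); 
            if len(u)==0: continue
            w=world(n,np.c_[u,v],d[v,u]); print(n,nm,s[i].tolist(),np.round(np.median(w,0),3),np.round(np.percentile(w,3,axis=0),3),np.round(np.percentile(w,97,axis=0),3))
    cv2.imwrite(f'pics/{n}crop.png',out[-1])
E
```

```text
scene blue [263, 225, 34, 33, 620] [0.569 0.183 0.027] [0.525 0.15  0.008] [0.599 0.223 0.063]
scene yellow [332, 174, 18, 29, 289] [ 0.562 -0.124  0.034] [ 0.531 -0.129  0.008] [ 0.605 -0.057  0.06 ]
scene orange [334, 204, 10, 6, 35] [ 0.509 -0.032  0.04 ] [ 0.496 -0.042  0.036] [ 0.519 -0.018  0.045]
scene orange [302, 222, 12, 8, 54] [0.505 0.123 0.088] [0.493 0.106 0.08 ] [0.515 0.136 0.092]
side yellow [327, 224, 38, 30, 445] [ 0.581 -0.128  0.039] [ 0.533 -0.131  0.012] [ 0.604 -0.056  0.063]
side orange [288, 188, 11, 8, 52] [0.505 0.12  0.087] [0.493 0.104 0.057] [0.533 0.173 0.091]
side orange [309, 225, 12, 11, 76] [ 0.507 -0.036  0.038] [ 0.496 -0.05   0.035] [ 0.518 -0.02   0.044]
```

View pics/scenecrop.png

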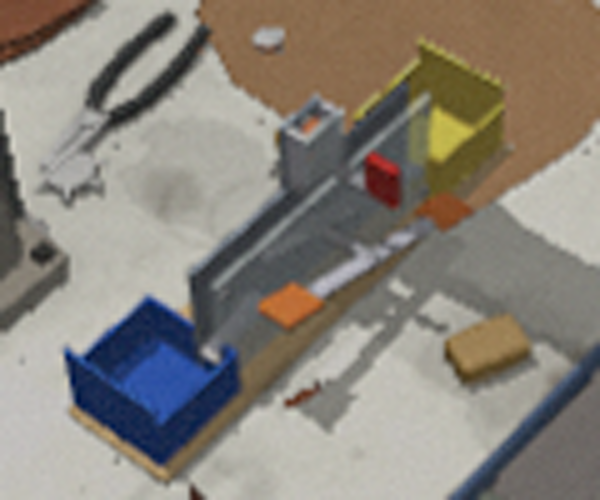

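View pics/sidecrop.png

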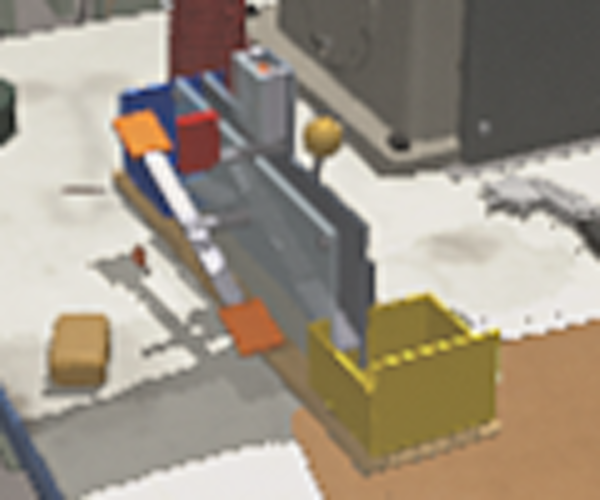

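The left pad is raised at about (0.505, 0.121, 0.089), and the right one is down at (0.508, -0.036, 0.040). That matches the 160 mm spacing and puts the yaw near 1°. The tab is red at scene (326.6,201) and side (304.6,193.4); I'll locate it now, along with the sorter's front and the tall objects nearby.

```bash
python3 - <<'E'
from h import *
for n,(u,v) in dict(scene=(326,201),side=(304,193)).items():
    f=np.load(n+'0.npz'); p,d=f['p'],f['d']
    P=p[v-8:v+9,u-8:u+9].astype(int); vv,uu=np.where((P[:,:,0]>110)&(P[:,:,1]<60)&(P[:,:,2]<70)); vv+=v-8;uu+=u-8
    w=world(n,np.c_[uu,vv],d[vv,uu]); print(n,p[v,u],len(uu),np.c_[uu,vv].mean(0),np.round(np.median(w,0),3),np.round(np.percentile(w,4,axis=0),3),np.round(np.percentile(w,96,axis=0),3))
    print(np.round(w[::4],3).tolist())
# magazine top & cloud by height over sorter area
for n in('scene','side'):
    f=np.load(n+'0.npz');d=f['d'];v,u=np.where(d>0);w=world(n,np.c_[u,v],d[v,u])
    for lo,hi in((.145,.165),(.096,.106)):
        s=w[(w[:,0]>.45)&(w[:,0]<.62)&(w[:,1]>-.1)&(w[:,1]<.18)&(w[:,2]>lo)&(w[:,2]<hi)]
        print(n,lo,len(s),np.round(s.min(0),3),np.round(s.max(0),3),np.round(np.median(s,0),3))
E
```

```text
scene [85 26 22] 15 [326.26666667 197.4       ] [0.506 0.033 0.135] [0.498 0.001 0.094] [0.541 0.035 0.138]
[[0.541, 0.008, 0.099], [0.514, 0.034, 0.134], [0.506, 0.035, 0.135], [0.501, 0.036, 0.135]]
side [119  56  52] 75 [304.2        193.13333333] [0.505 0.029 0.122] [0.496 0.026 0.108] [0.516 0.032 0.135]
[[0.507, 0.033, 0.136], [0.497, 0.03, 0.136], [0.508, 0.029, 0.134], [0.502, 0.027, 0.133], [0.514, 0.029, 0.13], [0.505, 0.029, 0.129], [0.496, 0.029, 0.127], [0.507, 0.027, 0.126], [0.496, 0.028, 0.125], [0.508, 0.029, 0.122], [0.496, 0.029, 0.121], [0.507, 0.028, 0.119], [0.496, 0.029, 0.118], [0.506, 0.025, 0.118], [0.497, 0.032, 0.114], [0.507, 0.027, 0.114], [0.497, 0.032, 0.111], [0.508, 0.031, 0.108], [0.501, 0.028, 0.108]]
scene 0.145 89 [0.54  0.029 0.145] [0.564 0.066 0.157] [0.55  0.047 0.152]
scene 0.096 202 [ 0.498 -0.062  0.096] [0.566 0.151 0.106] [0.544 0.069 0.1  ]
side 0.145 79 [0.538 0.024 0.146] [0.562 0.062 0.156] [0.55  0.04  0.152]
side 0.096 168 [ 0.494 -0.06   0.096] [0.587 0.151 0.106] [0.55  0.021 0.1  ]
```

Sorter origin is about (0.551, 0.043), yaw about 1°. The tab's right face is at y≈0.029 and its middle at x≈0.506, z 0.104–0.138. The left pad needs pressing. With this tool pose, tool x is world +y, tool y is world +x and tool z is down.

servo_tool --deltas '[[[15,-18,0,0,0,0,0],[15,-18,0,0,0,0,0],[15,-18,0,0,0,0,0],[15,-18,0,0,0,0,0],[15,-18,0,0,0,0,0],[15,-18,0,0,0,0,0],[15,-18,0,0,0,0,0],[16,-20,0,0,0,0,0],[0,0,50,0,0,0,0],[0,0,50,0,0,0,0]]]'

```text
t: 1.35
ee_pos: [0.5042, 0.1215, 0.1307]
tcp_rot: [0.707, 0.707, 0.001, 0.0]
wrist_force: [-0.0, -0.5, -0.3]
opening: -0.002
```

```bash
python3 - <<'E'
from h import *
s=manip.read_state(); print(s['ee_pos'],s['tcp_rot'],s['wrist_force'])
p,d=manip.grab_frame('side'); cv2.imwrite('pics/s1.png',cv2.resize(p[130:260,250:400,::-1],None,fx=4,fy=4))
E
```

```text
[0.50415517 0.12150127 0.13070796] [7.06788206e-01 7.07424342e-01 9.95672119e-04 4.91866559e-04] [-0.00657726 -0.46907939 -0.32889198]
```

View pics/s1.png

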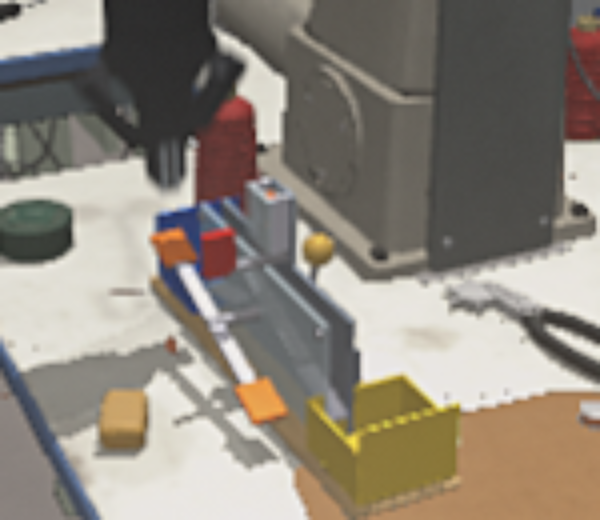

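The shut fingertips hang right over the raised left pad at crop (172,245). Pressing down slowly.

servo_tool --deltas '[[[0,-1,9,0,0,0,0],[0,-1,9,0,0,0,0],[0,0,9,0,0,0,0],[0,0,9,0,0,0,0],[0,0,9,0,0,0,0],[0,0,9,0,0,0,0],[0,0,9,0,0,0,0],[0,0,9,0,0,0,0],[0,0,8,0,0,0,0],[0,0,0,0,0,0,0]]]'

```text
t: 2.65
ee_pos: [0.5015, 0.1209, 0.0506]
tcp_rot: [0.707, 0.707, -0.001, -0.0]
wrist_force: [-0.9, 0.1, 0.1]
opening: 0.001
```

servo_tool --deltas '[[[0,0,-15,0,0,0,0],[0,0,-20,0,0,0,0],[0,0,-25,0,0,0,0],[0,0,-25,0,0,0,0],[0,0,-25,0,0,0,0],[0,0,-20,0,0,0,0],[-35,0,0,0,0,0,0],[-40,0,0,0,0,0,0],[-40,0,0,0,0,0,0],[-10,0,0,0,0,0,0]]]'

```text
t: 3.9
ee_pos: [0.502, -0.0074, 0.1827]
tcp_rot: [0.709, 0.705, 0.0, 0.001]
wrist_force: [-0.4, 0.3, -0.3]
opening: -0.0
```

```bash
python3 - <<'E'
from h import *
s=manip.read_state(); print(s['ee_pos'],s['wrist_force'])
for n,(x0,y0,x1,y1) in dict(scene=(250,165,370,265),side=(265,165,385,265)).items():
    p,d=manip.grab_frame(n); cv2.imwrite(f'pics/{n}2.png',cv2.resize(p[130:265,250:400,::-1],None,fx=4,fy=4))
    m=cv2.inRange(cv2.cvtColor(p,cv2.COLOR_RGB2HSV),(6,150,100),(16,255,255)); q=np.zeros_like(m); q[y0:y1,x0:x1]=m[y0:y1,x0:x1]
    k,l,st,c=cv2.connectedComponentsWithStats(q)
    for i in range(1,k):
        if st[i,4]>12:
            v,u=np.where((l==i)&(d>0)); print(n,st[i].tolist(),np.round(np.median(world(n,np.c_[u,v],d[v,u]),0),3))
E
```

```text
[ 0.50200845 -0.00739627  0.18271805] [-0.43766291  0.32447756 -0.32040749]
scene [334, 192, 11, 11, 56] [ 0.509 -0.027  0.086]
side [289, 203, 11, 5, 27] [0.504 0.122 0.039]
side [309, 213, 12, 5, 44] [ 0.507 -0.039  0.088]
```

View pics/side2.png

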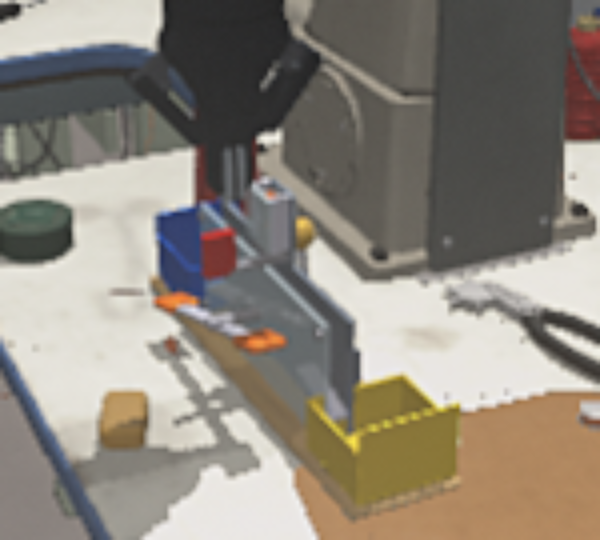

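The gate has flipped: the left pad is down at z 0.039, the right one is up at 0.088, and the bobbins are still held. Next I lower the fingertips beside the tab's right face, then push left.

servo_tool --deltas '[[[0,1,16,0,0,0,0],[0,1,20,0,0,0,0],[0,1,20,0,0,0,0],[0,0,9,0,0,0,0],[5,0,0,0,0,0,0],[5,0,0,0,0,0,0],[5,0,0,0,0,0,0],[5,0,0,0,0,0,0],[5,0,0,0,0,0,0],[5,0,0,0,0,0,0]]]'

```text
t: 5.25
ee_pos: [0.505, 0.0255, 0.1165]
tcp_rot: [0.707, 0.707, -0.0, 0.0]
wrist_force: [0.1, -1.5, 1.9]
opening: -0.003
```

servo_tool --deltas '[[[3,0,0,0,0,0,0],[3,0,0,0,0,0,0],[3,0,0,0,0,0,0],[3,0,0,0,0,0,0],[3,0,0,0,0,0,0],[3,0,0,0,0,0,0],[2,0,0,0,0,0,0],[2,0,0,0,0,0,0],[0,0,0,0,0,0,0],[0,0,0,0,0,0,0]]]'

```text
t: 6.5
ee_pos: [0.5054, 0.0485, 0.1164]
tcp_rot: [0.707, 0.707, 0.001, 0.0]
wrist_force: [-0.1, 0.8, -0.1]
opening: -0.006
```

```bash
python3 - <<'E'
from h import *
s=manip.read_state(); print(s['ee_pos'],s['wrist_force'])
p,d=manip.grab_frame('side'); cv2.imwrite('pics/s3.png',cv2.resize(p[130:265,250:400,::-1],None,fx=4,fy=4))
E
```

```text
[0.50537484 0.04845784 0.11639012] [-0.05852312  0.78675314 -0.14541983]
```

View pics/s3.png

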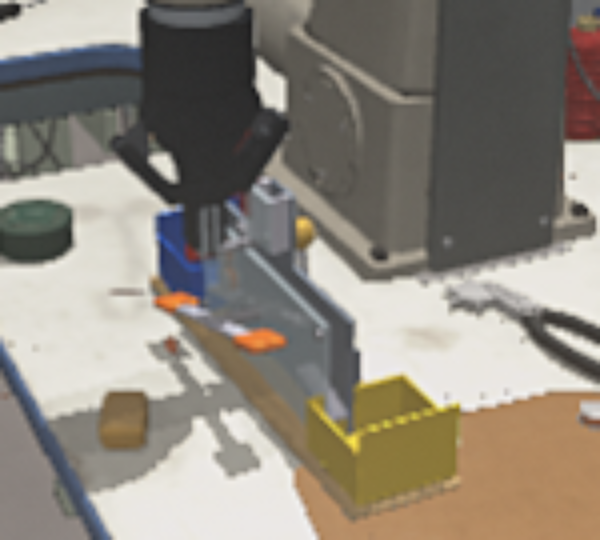

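The tab has moved left and an orange shape shows in the channel at (230,270). I keep creeping to the stop and watch the force.

servo_tool --deltas '[[[1,0,0,0,0,0,0],[1,0,0,0,0,0,0],[0.5,0,0,0,0,0,0],[0.5,0,0,0,0,0,0],[0,0,0,0,0,0,0],[0,0,0,0,0,0,0],[0,0,0,0,0,0,0],[0,0,0,0,0,0,0],[0,0,0,0,0,0,0],[0,0,0,0,0,0,0]]]'

```text
t: 7.8
ee_pos: [0.5052, 0.0499, 0.1164]
tcp_rot: [0.707, 0.707, -0.0, 0.001]
wrist_force: [2.0, -5.0, 1.0]
opening: 0.001
```

servo_tool --deltas '[[[1,0,0,0,0,0,0],[1,0,0,0,0,0,0],[1,0,0,0,0,0,0],[0,0,0,0,0,0,0],[0,0,0,0,0,0,0],[0,0,0,0,0,0,0],[0,0,0,0,0,0,0],[0,0,0,0,0,0,0],[0,0,0,0,0,0,0],[0,0,0,0,0,0,0]]]'

```text
t: 9.05
ee_pos: [0.5052, 0.05, 0.1164]
tcp_rot: [0.708, 0.706, -0.002, 0.002]
wrist_force: [1.2, -10.5, 2.7]
opening: 0.004
```

The tab is at its stop: TCP y held at 0.050 while the force rose to 10.5 N. I'll back off, rise and check the trays.

servo_tool --deltas '[[[-8,0,0,0,0,0,0],[-15,0,0,0,0,0,0],[0,0,-30,0,0,0,0],[0,0,-40,0,0,0,0],[-10,0,-40,0,0,0,0],[-40,0,-20,0,0,0,0],[-40,0,0,0,0,0,0],[-40,0,0,0,0,0,0],[0,0,0,0,0,0,0],[0,0,0,0,0,0,0]]]'

```text
t: 10.3
ee_pos: [0.5048, -0.0978, 0.2461]
tcp_rot: [0.707, 0.707, 0.0, -0.001]
wrist_force: [-0.0, 0.7, 0.3]
opening: 0.003
```

```bash
python3 - <<'E'
from h import *
s=manip.read_state(); print(s['ee_pos'],s['wrist_force'])
a=[]
for n in('scene','side'):
    p,d=manip.grab_frame(n); q=p[160:265,245:375] if n=='scene' else p[160:265,270:400]
    a.append(cv2.resize(q[:,:,::-1],None,fx=5,fy=5,interpolation=cv2.INTER_CUBIC)[:, :])
    cv2.imwrite(f'pics/{n}4.png',a[-1])
E
```

```text
[ 0.50476869 -0.09783974  0.24606325] [-0.03967953  0.65949015  0.25011929]
```

View pics/scene4.png

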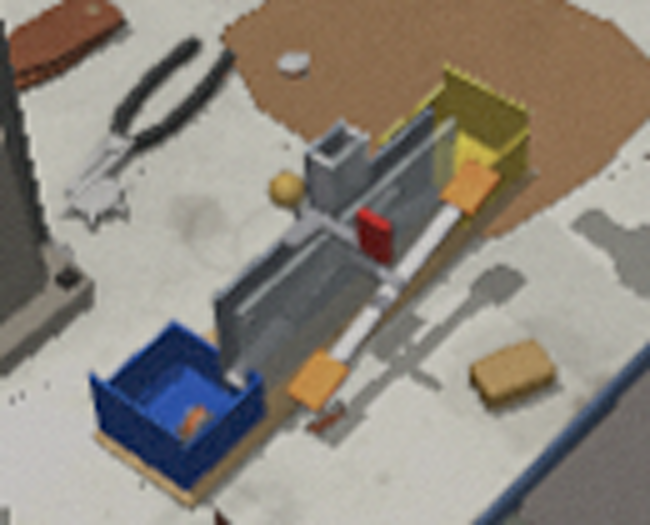

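View pics/side4.png

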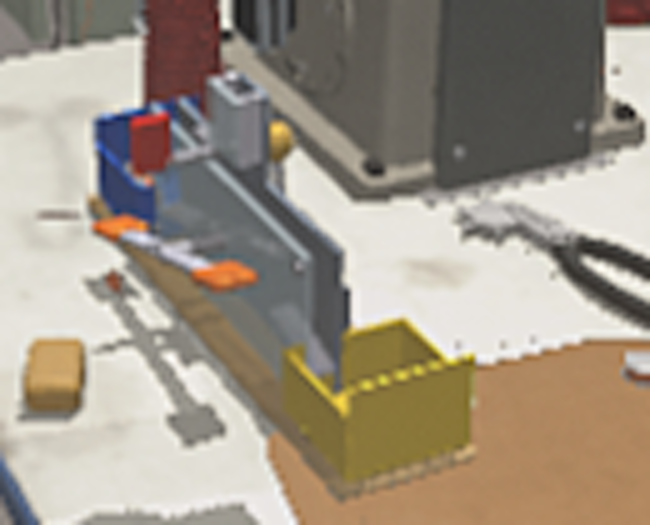

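The magazine is empty and one bobbin is visible in the blue tray at scene crop (190,425). The second may be hidden by the tray wall, so I'll look from above with the wrist camera.

servo_tool --deltas '[[[30,0,-15,0,0,0,0],[40,0,-15,0,0,0,0],[40,0,-15,0,0,0,0],[40,0,-10,0,0,0,0],[40,0,0,0,0,0,0],[40,5,0,0,0,0,0],[30,5,0,0,0,0,0],[10,5,0,0,0,0,0],[0,0,0,0,0,0,0],[0,0,0,0,0,0,0]]]'

```text
t: 11.65
ee_pos: [0.52, 0.1692, 0.3012]
tcp_rot: [0.708, 0.706, -0.001, 0.0]
wrist_force: [0.3, -0.6, -0.0]
opening: 0.001
```

```bash
python3 - <<'E'
from h import *
s=manip.read_state(); print(s['ee_pos'])
p,d=manip.grab_frame('wrist'); cv2.imwrite('pics/w5.png',p[:,:,::-1])
c=manip.calibration('wrist'); print(np.round(c['tool_from_camera'],2))
E
```

```text
[0.52000685 0.16922045 0.30121448]
[[-0.   -0.95 -0.31  0.08]
 [ 1.   -0.   -0.   -0.  ]
 [ 0.   -0.31  0.95 -0.14]
 [ 0.    0.    0.    1.  ]]
```

View pics/w5.png

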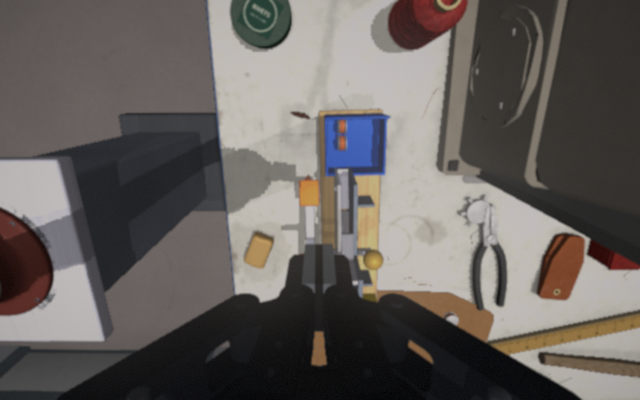

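Both bobbins lie in the blue tray at (342,127) and (342,142). The robot is clear of everything, so I'm handing in.

```bash
python3 -c "
from workcell import manip
print(manip.hand_in())"
```

```text
the job is handed in; nothing more can be done
None
```

The job is done and handed in at about 12 s on the robot's clock. I pressed the raised left pad, and the gate rocked over to the blue left tray and stayed there. Then I pushed the red tab left to its stop.

- **Gate:** before the tab push, the left pad measured z ≈ 0.039 m (down) and the right pad z ≈ 0.088 m (raised). The last pictures show it still tipped left.
- **Tab:** during the last 3 mm of commanded push the tool stayed at y = 0.050 m while the side force rose to 10.5 N. That was the highest force I read, and readings come only at the end of each move.
- **Bobbins:** the last wrist picture shows both in the blue tray, and the magazine is empty.
- **Surroundings:** the wax block, green tin and red cone look undisturbed. I did not specifically look for the seam ripper, but the arm worked only at and above the sorter.

No check failed or disagreed.

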